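# Lever open the red battery cover

## Robot

A 6-joint arm with a two-finger parallel gripper is mounted at the origin on the work surface. World frame = base frame: x ahead of the robot, y to its left, z up, the work surface at z = 0. Lengths are in mm, angles in rad, forces in N, time in s.
With the tool pointing down it reaches from about 350 to 850 mm from the base axis. Payload 8.1 kg.
Tool frame: the origin (TCP) lies between the finger pads; the fingertips stand 25 mm ahead of it and the grasp point (between the pads) lies 6 mm ahead of it; z points along the fingers, y is the line along which they close (so a half turn about z gives the same grasp; the last joint's range is limited). The gripper opens to 85 mm and grips with 20 to 120 N. Pads are 22 mm wide; open, the fingers measure 114 mm over their backs; the gripper's body (76 mm by 85 mm) begins 54 mm behind the grasp point. The pads swing forward as they close: fully open they stand 13 mm farther back than shut.
Start: joints at [1.184, 0.13, 1.488, -0, 1.523, -0.085], TCP at [178.322, 572.893, 256.292] pointing down, gripper open.
Joint ranges: [-2.96, 2.96], [-0.89, 2.26], [0.02, 2.5], [-1.34, 4.48], [0, 2.73], [-2.66, 2.66]. Speed limits (rad/s): [2.39, 2.39, 2.79, 3.14, 3.14, 3.14].

## Interface

Orientations are given as a unit quaternion [x, y, z, w].
In Python, from station import ctrl gives the robot as it stands. Calls block until the motion is done:
- ctrl.movep(position, orientation): joint-space move of the TCP to a pose.
- ctrl.line_to(position, rotation=None, feed=150, threshold=None): straight line of the TCP; rotation=None keeps the orientation; feed is the mean speed in mm/s. With threshold (N) it stops when the force on the tool has changed by that much, and returns True; else False.
- ctrl.move_j(angles): joint-space move.
- ctrl.gripper_open() and ctrl.grasp(grasp_force=None): open the fingers fully, or close them until they stop; grasp_force is the grip in N (None keeps the last).
- ctrl.pause(seconds).
- ctrl.ik(position, orientation): joint angles nearest the present ones, or None.
- ctrl.snapshot(name): name is "scene" or "top" or "wrist"; returns (picture, depth): 384x512x3 uint8, blue, green, red; 384x512 float32, mm along the optical axis (not along the pixel's ray), 0 where there is no reading.
- ctrl.camera_info(name): a dict with "fovy" (degrees; the focal length in pixels is half the picture's height over the tangent of half this angle, whatever the lens; pixels are square), "cx", "cy" (the principal point, pixels), "dist" ([k1, k2, p1, p2, k3] as OpenCV has them; the pictures are not rectified), "R" (3x3) and "t" (3): a world point X has camera coordinates R X + t; the wrist camera has in their place "tool_from_camera" (4x4, takes a point from camera to tool coordinates, whose origin is the TCP and whose axes are the flange's). Camera axes: x right, y down, z forward; pixel columns grow to the right and rows downward; lengths in mm; the calibration is good to about 2 mm. A picture is of the moment at which its call begins: read the wrist's pose just before it. camera_info takes no time and is no camera call.
A pose or a line that the arm cannot do raises ctrl.MotionError and nothing moves.
- ctrl.sign_off(): hands the job in; it is judged then, once.
Readings, each from a call of its own:
- ctrl.read_t(): time.
- ctrl.read_joint_pos(): joint angles.
- ctrl.read_joint_vel(): joint speeds.
- ctrl.read_joint_torque(): joint torques, N m.
- ctrl.read_eef_pos(): TCP position.
- ctrl.read_ee_rot(): TCP orientation.
- ctrl.read_force(): force on the tool from outside, world axes, zero at the start.
- ctrl.read_torque(): the same for the moment, N m.
- ctrl.read_finger_gap(): finger opening in mm.
- ctrl.read_gripper_force(): force on a finger pad.
Only numpy, scipy, OpenCV 4.12 (cv2) and the standard library are available. Lean on these libraries where they do the work, as an engineer would, in place of code of your own. Each camera call takes 0.05 s, during which the arm holds its last target. There are 200 camera calls.

## Task

Pick up the yellow-handled pry tool, put its blade into the slot under the lip of the red cover and lever the red cover up until it stands at least halfway to upright, touching the boxes with the tool only and not with the gripper. Then lay the tool gently back down on the desk, clear of the boxes. Leave the grey cover shut and the clay cup where it is.

Things in the scene. Friction and masses are not known exactly. Their poses are not given: they have to be found in the camera images.
- pry_tool: Pry tool lying on the desk, 170 mm long, about 60 g. Yellow handle 16 mm wide, 16 mm tall, from x = -80 to +20 mm; then a straight level steel blade, 18 mm wide, 2.5 mm thick, its tip at x = +90 mm, its mid-thickness 8 mm above the underside. Origin on the underside, below the balance point, a good place to grip (30 N or more). x points to the tip, z up.
- red_box: White box with the red hinged cover, fixed to the desk: 100 mm deep (x), 110 wide (y). Origin: centre of its underside. Its front (own -x) faces roughly towards the robot. Front wall (outer face x = -50 mm, 5 thick) 32 mm high, other walls 46: under the shut cover this leaves a slot 14 mm high, 100 wide, the space behind it empty down to 24 mm above the desk (cells lie below).
- red_cover (a joint): Opening of the flat red cover in rad: 0 shut (underside 46 mm above the desk), 1.8 fully open; starts at 0 to 0.06. Cover 112 long, 110 wide, 4 mm thick, hinged along the box's rear top edge (box x = +50, z = 46 mm, axis along y); its front lip overhangs to box x = -62 mm. Stiff hinge: stays where left; 1 to 1.5 N up at the lip moves it.
- grey_box: The bystander: an identical white box, with a grey cover, on the other side; same size and frame as the red one's.
- grey_cover (a joint): Opening angle of the grey cover in rad; shut at 0, to be left so.
- clay_cup: Loose terracotta cup, 80 mm tall, 70 mm across the rim, standing upright on the desk between the two boxes, towards their rear, to be left alone. Origin at the centre of its underside.
Not all that is in view belongs to the job. Several things have the shape of the pry_tool; the one meant has the colours described above.

How it is judged:
By the outcome, as a careful person would: the job done as asked, in the order asked, and still so for the second after the job is handed in, with the robot touching nothing.
It also fails if it takes over 48 s, if anything falls off the work surface, if the arm or the gripper's body presses on something with over 40 N, if the wrist force passes 120 N, or if a joint passes its speed limit or range.

## Working session

There is one attempt and no reset: what is moved stays moved. The work goes in short steps, each a Python script; the robot and the scene stay as the last script left them, time stands still between calls to the robot, and variables do not carry over. Pictures are saved under pics/ and viewed, at most 10 in all, crops included, and the job is handed in when it is done.

```bash
ls; mkdir -p pics; python3 - <<'E'
from station import ctrl
import cv2,numpy as np
for n in ("scene","top"):
    p,d=ctrl.snapshot(n); cv2.imwrite(f"pics/{n}0.png",p); np.savez(f"{n}0.npz",p=p,d=d)
    print(n,{k:np.round(v,4).tolist() for k,v in ctrl.camera_info(n).items()})
print(ctrl.camera_info("wrist")); print(ctrl.read_ee_rot(),ctrl.read_t())
E
```

```text
pics
scene {'fovy': 51.9682, 'cx': 255.7377, 'cy': 191.4059, 'dist': [0.02, 0.0, 0.0, 0.0, 0.0], 'R': [[0.0569, 0.9983, -0.0104], [0.8689, -0.0547, -0.4919], [-0.4916, 0.019, -0.8706]], 't': [-98.9869, -406.1449, 1330.6056]}
top {'fovy': 46.3527, 'cx': 252.3585, 'cy': 192.5321, 'dist': [-0.134, 0.0, 0.0, 0.0, 0.0], 'R': [[-0.0015, -1.0, 0.0002], [-0.9694, 0.0014, -0.2456], [0.2456, -0.0005, -0.9694]], 't': [77.1709, 513.1506, 1034.3093]}
{'fovy': 70.67293303533049, 'cx': 259.68375677134816, 'cy': 188.10180838941508, 'dist': array([-0.00371262,  0.        ,  0.        ,  0.        ,  0.        ]), 'tool_from_camera': array([[ 5.11062275e-04, -9.55791734e-01, -2.94044044e-01,
         7.57121128e+01],
       [ 9.99999421e-01,  2.10134928e-04,  1.05500097e-03,
         9.92199785e-02],
       [-9.46572282e-04, -2.94044413e-01,  9.55791288e-01,
        -1.17019396e+02],
       [ 0.00000000e+00,  0.00000000e+00,  0.00000000e+00,
         1.00000000e+00]])}
[ 1.50336113e-01  9.88634597e-01 -8.09605108e-04 -1.78074951e-04] 0.1
```

View pics/top0.png

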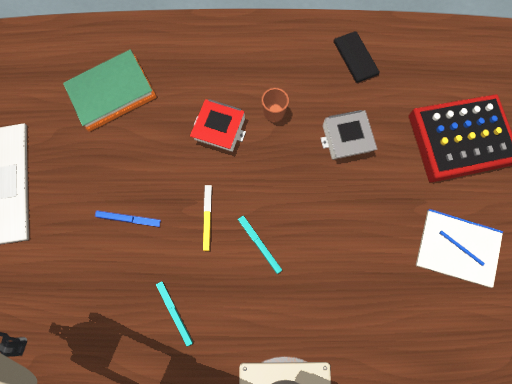

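View pics/scene0.png

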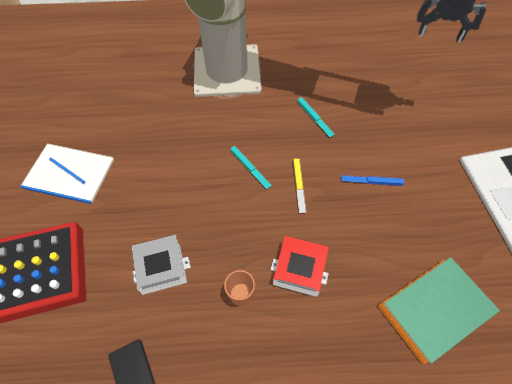

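Top view: the yellow-handled tool runs from (207,249) to its blade tip at (208,186), the red cover is centred near (219,126), the cup is at (275,103) and the grey box at (350,135). The scene view agrees, with the tool at (300,185) and the red cover at (302,265). Next I'll measure them.

```bash
cat > h.py <<'E'
import cv2,numpy as np
def K(ci,h=384):
    f=h/2/np.tan(np.radians(ci["fovy"])/2); return np.array([[f,0,ci["cx"]],[0,f,ci["cy"]],[0,0,1]])
def extr(ci,pose=None):
    if "R" in ci: return np.array(ci["R"]).T, -np.array(ci["R"]).T@np.array(ci["t"])
    from scipy.spatial.transform import Rotation as Ro
    T=np.array(ci["tool_from_camera"]); R=Ro.from_quat(pose[1]).as_matrix()
    return R@T[:3,:3], R@T[:3,3]+np.array(pose[0])
def rays(ci,uv):
    n=cv2.undistortPoints(np.asarray(uv,float).reshape(-1,1,2),K(ci),np.array(ci["dist"],float)).reshape(-1,2)
    return np.c_[n,np.ones(len(n))]
def onplane(ci,uv,z,pose=None):
    R,c=extr(ci,pose); d=rays(ci,uv)@R.T; return c+d*((z-c[2])/d[:,2])[:,None]
def bydepth(ci,uv,dep,pose=None):
    R,c=extr(ci,pose); uv=np.asarray(uv); return c+(rays(ci,uv)*dep[uv[:,1],uv[:,0]][:,None])@R.T
def mask(p,name):
    h=cv2.cvtColor(p,cv2.COLOR_BGR2HSV); H,S,V=cv2.split(h)
    m={"red":((H<6)|(H>174))&(S>190)&(V>140),"yel":(H>22)&(H<34)&(S>150)&(V>120)}[name].astype(np.uint8)
    n,l,st,_=cv2.connectedComponentsWithStats(m); return l,st
E
python3 - <<'E'
from station import ctrl
from h import *
for n in ("top","scene"):
    z=np.load(n+"0.npz"); p,d=z["p"],z["d"]; ci=ctrl.camera_info(n)
    for name,zz in (("red",50),("yel",16)):
        l,st=mask(p,name)
        for i in range(1,len(st)):
            if st[i,4]<120: continue
            v,u=np.nonzero(l==i); uv=np.c_[u,v]
            P=onplane(ci,uv,zz); Z=bydepth(ci,uv,d)[:,2]
            r=cv2.minAreaRect(P[:,:2].astype(np.float32))
            print(n,name,st[i].tolist(),np.round(r[0],1),np.round(r[1],1),round(r[2],1),"z",np.percentile(Z,[5,50,95]).round(1))
            if st[i,4]>400: print(np.round(cv2.boxPoints(r),0).tolist())
            if name=="yel":
                # blade tip: white-grey pixels near
                V=cv2.cvtColor(p,cv2.COLOR_BGR2HSV); m=((V[...,1]<60)&(V[...,2]>120)).astype(np.uint8)
                _,lb,sb,cb=cv2.connectedComponentsWithStats(m)
                j=[k for k in range(1,len(sb)) if sb[k,4]>40 and np.hypot(*(cb[k]-uv.mean(0)))<70]
                for k in j:
                    b=np.nonzero(lb==k); Q=onplane(ci,np.c_[b[1],b[0]],9)
                    print(" blade",sb[k].tolist(),[np.round(x,1) for x in cv2.minAreaRect(Q[:,:2].astype(np.float32))])
    for k,uv in {"top":{"cup":(275,96),"grey":(350,118)},"scene":{"cup":(239,280),"grey":(158,245)}}[n].items():
        print(k,bydepth(ci,[uv],d).round(0))
p,_=ctrl.snapshot("top"); cv2.imwrite("pics/crop.png",cv2.resize(p[70:260,150:300],None,fx=4,fy=3.1*4/3.1)[:600])
E
```

```text
top red [413, 95, 99, 83, 1214] [ 676.9 -497.4] [197.4 258.4] 11.6 z [45.6 49.7 53.5]
[[554.0, -391.0], [606.0, -644.0], [800.0, -604.0], [748.0, -351.0]]
top red [190, 100, 54, 48, 1147] [703.  169.1] [110.6 109.3] 71.5 z [48.7 52.9 57. ]
[[634.0, 134.0], [737.0, 99.0], [772.0, 204.0], [669.0, 239.0]]
cup [[781.  16.  47.]]
grey [[ 716. -178.   55.]]
scene red [0, 222, 80, 97, 1229] [ 675.7 -457.3] [201.8 183.7] 12.0 z [42.6 49.  52.4]
[[558.0, -388.0], [596.0, -568.0], [793.0, -526.0], [755.0, -347.0]]
scene yel [293, 159, 10, 30, 199] [429.6 193.2] [18.6 97.1] 89.6 z [-0.5 15.3 18.6]
 blade [296, 190, 10, 23, 171] [array([514.1, 193.2]), array([20.1, 68.9]), np.float64(89.4)]
cup [[729.  17.  25.]]
grey [[ 636. -178.   49.]]
```

```bash
python3 - <<'E'
import cv2
p=cv2.imread("pics/scene0.png"); cv2.imwrite("pics/scrop.png",cv2.resize(p[150:310,220:350],None,fx=3.7,fy=3.7))
E
```

```text
(no output)
```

View pics/crop.png

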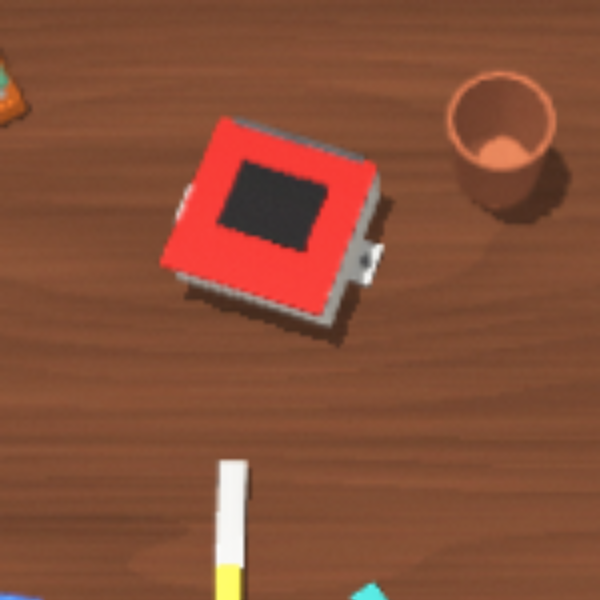

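The crop shows the front lip running from (162,265) to (325,317), with the grey hinge bar at the rear. The blade tip is at (233,462). Moving above the tool for a wrist view.

```bash
python3 - <<'E'
from station import ctrl
from h import *
ctrl.movep([470,190,240],[0,1,0,0])
pose=(ctrl.read_eef_pos(),ctrl.read_ee_rot())
p,d=ctrl.snapshot("wrist"); ci=ctrl.camera_info("wrist")
cv2.imwrite("pics/w1.png",p); np.savez("w1.npz",p=p,d=d,a=pose[0],b=pose[1])
print(pose,ctrl.read_t())
for name,zz in (("red",51),("yel",16)):
    l,st=mask(p,name)
    for i in range(1,len(st)):
        if st[i,4]<300: continue
        v,u=np.nonzero(l==i); uv=np.c_[u,v]
        P=onplane(ci,uv,zz,pose); D=bydepth(ci,uv,d,pose)
        for nm,A in (("plane",P),("depth",D)):
            r=cv2.minAreaRect(A[:,:2].astype(np.float32))
            print(name,nm,st[i].tolist(),np.round(r[0],1),np.round(r[1],1),round(r[2],1),np.round(cv2.boxPoints(r),1).tolist())
        c=np.linalg.lstsq(np.c_[D[:,:2]-D[:,:2].mean(0),np.ones(len(D))],D[:,2],rcond=None)[0]; print("plane fit",c.round(3),D.mean(0).round(1))
E
```

```text
(array([469.85355499, 190.70202551, 240.07165556]), array([-3.24772972e-04,  9.99999935e-01,  1.53238815e-04,  3.17655568e-05])) 1.9583
yel plane [255, 92, 13, 79, 359] [427.3 193.1] [95.1 15.5] 0.1 [[379.70001220703125, 200.8000030517578], [379.70001220703125, 185.3000030517578], [474.79998779296875, 185.39999389648438], [474.79998779296875, 200.89999389648438]]
yel depth [255, 92, 13, 79, 359] [428.  193.3] [98.1 16. ] 0.1 [[379.0, 201.1999969482422], [379.0, 185.3000030517578], [477.1000061035156, 185.39999389648438], [477.1000061035156, 201.39999389648438]]
plane fit [-0.036 -0.201 15.075] [445.3 192.2  15.1]
```

View pics/w1.png

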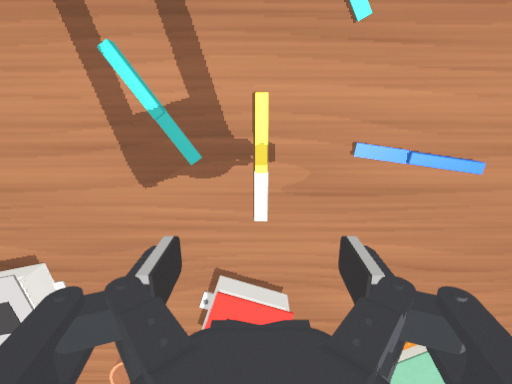

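The wrist view shows the yellow handle from (262,93) to (262,170) and the blade tip at (261,220). The box's front foot runs (216,278)–(288,295), and the lip runs (213,293)–(293,314). I'll derive the box pose from those points and grasp the tool.

```bash
python3 - <<'E'
from station import ctrl
from h import *
z=np.load("w1.npz"); ci=ctrl.camera_info("wrist"); pose=(z["a"],z["b"]); p,d=z["p"],z["d"]
print("foot",onplane(ci,[(220,278),(288,295)],0,pose).round(1).tolist())
h=cv2.cvtColor(p,cv2.COLOR_BGR2HSV); print(h[305,240],h[300,255],h[288,255])
for n in ("top","scene","wrist"):
    q=z if n=="wrist" else np.load(n+"0.npz"); p,d=q["p"],q["d"]; ci=ctrl.camera_info(n); ps=pose if n=="wrist" else None
    P=p.astype(int); m=((P[...,2]>130)&(P[...,1]<80)&(P[...,0]<80)&(P[...,2]>3*P[...,1])).astype(np.uint8)
    _,l,st,_=cv2.connectedComponentsWithStats(m)
    for i in range(1,len(st)):
        if st[i,4]<300: continue
        v,u=np.nonzero(l==i); uv=np.c_[u,v]; A=onplane(ci,uv,51.5,ps); D=bydepth(ci,uv,d,ps)
        if A[:,1].mean()<0: continue
        r=cv2.minAreaRect(A[:,:2].astype(np.float32)); c,s=np.cos(-.325),np.sin(-.325)
        L=(D[:,:2]-[710,167])@np.array([[c,-s],[s,c]])
        k=np.polyfit(L[:,0],D[:,2],1)
        print(n,np.round(r[0],1),np.round(r[1],1),round(r[2],1),np.round(cv2.boxPoints(r),1).tolist(),"z(lx)",k.round(3))
ctrl.movep([459.5,193.2,100],[0,1,0,0])
ctrl.line_to([459.5,193.2,28.5],feed=80,threshold=8)
ctrl.grasp(60)
print(ctrl.read_finger_gap(),ctrl.read_gripper_force(),ctrl.read_eef_pos(),ctrl.read_force())
ctrl.line_to([459.5,193.2,110],feed=80)
print(ctrl.read_finger_gap(),ctrl.read_force(),ctrl.read_t())
p,d=ctrl.snapshot("wrist"); cv2.imwrite("pics/w2.png",p); np.savez("w2.npz",p=p,d=d,a=ctrl.read_eef_pos(),b=ctrl.read_ee_rot())
E
```

```text
foot [[648.9, 130.6, 0.0], [680.0, 236.2, 0.0]]
[  2 175 255] [ 23   9 246] [ 20  10 222]
top [702.3 168.7] [110.5 109.8] 71.2 [[632.5, 134.10000610351562], [736.4000244140625, 98.69999694824219], [772.0, 203.39999389648438], [668.0999755859375, 238.6999969482422]] z(lx) [-1.079 42.077]
scene [670.2 153.4] [ 78.2 146.3] 22.5 [[606.0999755859375, 206.0], [662.0999755859375, 70.9000015258789], [734.4000244140625, 100.80000305175781], [678.4000244140625, 236.0]] z(lx) [  1.577 108.469]
14.010927582998443 59.36588644981384 [459.84675144 193.29996135  28.8539645 ] [-0.26443278 -0.40244698  3.32791903]
14.179894648129181 [-0.18157233  0.03213329 -0.17333115] 5.425
```

View pics/w2.png

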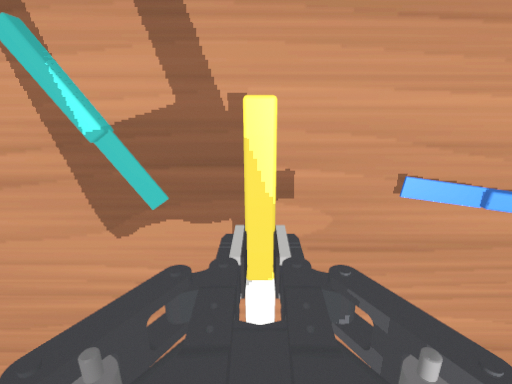

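The tool is held straight in the pads: handle (260,97)–(260,280), blade beyond it down to (260,322). I'll check its pitch by depth, then move to the pre-insertion pose and look.

```bash
cat >> h.py <<'E'
O=np.array([710.5,167.4]); YAW=-0.318; DZ=20.85
from scipy.spatial.transform import Rotation as Ro
Q=(Ro.from_euler("z",YAW)*Ro.from_euler("y",np.pi)).as_quat()
def tcp(xtip,zblade,y=0):
    c,s=np.cos(YAW),np.sin(YAW); x=xtip-90
    return [O[0]+c*x-s*y,O[1]+s*x+c*y,zblade+DZ]
E
python3 - <<'E'
from station import ctrl
from h import *
z=np.load("w2.npz"); ci=ctrl.camera_info("wrist"); pose=(z["a"],z["b"])
l,st=mask(z["p"],"yel"); i=1+np.argmax(st[1:,4]); v,u=np.nonzero(l==i); D=bydepth(ci,np.c_[u,v],z["d"],pose)
D=D[np.abs(D[:,1]-193)<6]
print("handle z vs x",np.polyfit(D[:,0]-460,D[:,2],1).round(3),"expected",(z["a"][2]-28.85+16).round(1), D[:,0].min())
ctrl.movep(tcp(-90,75),Q)
ctrl.line_to(tcp(-90,39),feed=80)
print(ctrl.read_eef_pos(),tcp(-90,39),ctrl.read_t(),ctrl.read_finger_gap())
for n in("scene","top"):
    p,d=ctrl.snapshot(n); np.savez(n+"3.npz",p=p,d=d)
    a=p[80:240,160:310] if n=="top" else p[150:310,220:370]
    cv2.imwrite(f"pics/{n}3.png",cv2.resize(a,None,fx=3.5,fy=3.5,interpolation=cv2.INTER_CUBIC))
p=[cv2.imread(f"pics/{n}3.png") for n in("scene","top")]
cv2.imwrite("pics/c3.png",cv2.resize(np.hstack([x[:520,:520] for x in p]),(800,400)))
E
```

```text
handle z vs x [-8.7000e-02  9.4879e+01] expected 96.3 378.9435677537811
[539.18726206 223.55924047  59.48760097] [np.float64(539.5247225834714), np.float64(223.6801431442839), 59.85] 6.5167 14.019455842537276
```

View pics/c3.png

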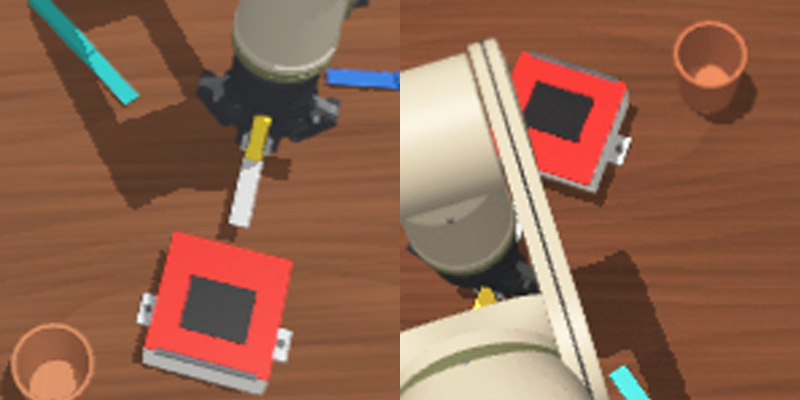

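The left (scene) panel shows the blade tip at (240,222), pointing squarely at the middle of the lip, (180,235)–(290,262). Depth suggested a slight nose-down pitch, so I'll measure the blade height.

```bash
python3 - <<'E'
from station import ctrl
from h import *
z=np.load("scene3.npz"); ci=ctrl.camera_info("scene"); p,d=z["p"],z["d"]
h=cv2.cvtColor(p,cv2.COLOR_BGR2HSV); 
c,s=np.cos(YAW),np.sin(YAW)
def loc(m,box):
    r0,r1,c0,c1=box; v,u=np.nonzero(m[r0:r1,c0:c1]); uv=np.c_[u+c0,v+r0]; D=bydepth(ci,uv,d)
    L=(D[:,:2]-O)@np.array([[c,-s],[s,c]]); return L,D[:,2]
for nm,m,b in (("blade",(h[...,1]<50)&(h[...,2]>140),(205,240,295,325)),("handle",(h[...,0]>20)&(h[...,0]<35)&(h[...,1]>130),(185,225,300,330))):
    L,Z=loc(m,b); print(nm,len(Z),L.min(0).round(1),L.max(0).round(1))
    for lo in range(-260,-60,15):
        k=(L[:,0]>=lo)&(L[:,0]<lo+15)
        if k.sum()>3: print(lo+7,np.median(Z[k]).round(1),np.median(L[k,1]).round(1),k.sum())
# bias reference: table near, cover
v,u=np.mgrid[225:245:3,260:280:3]; print("desk z",np.median(bydepth(ci,np.c_[u.ravel(),v.ravel()],d)[:,2]))
P=p.astype(int); m=(P[...,2]>130)&(P[...,1]<90)&(P[...,2]>3*P[...,1]); L,Z=loc(m,(225,310,260,345)); print("cover",np.polyfit(L[:,0],Z,1),L.min(0),L.max(0))
z=np.load("w1.npz"); l,st=mask(z["p"],"yel"); ci=ctrl.camera_info("wrist");i=1+np.argmax(st[1:,4]); v,u=np.nonzero(l==i); D=bydepth(ci,np.c_[u,v],z["d"],(z["a"],z["b"]))
k=np.abs(D[:,1]-193)<6; print("on desk",np.polyfit(D[k,0]-460,D[k,2],1))
E
```

```text
blade 189 [-184.9  -15.7] [323.3  11.3]
-163 39.2 2.5 20
-148 39.1 1.1 38
-133 39.3 -0.1 38
-118 40.2 0.6 40
-103 39.6 -1.0 39
-88 40.2 0.7 10
handle 106 [-208.1   -7.6] [-160.7    9.7]
-208 46.0 0.3 17
-193 46.8 0.3 30
-178 47.5 1.9 35
-163 46.0 0.2 24
desk z -0.1980979378115535
cover [ 0.68854799 67.77683943] [-64.35059276 -56.90153732] [323.33377336  52.55802386]
on desk [-0.11287223 15.20607308]
```

The blade is level, with its top near 39.6 mm, and it's centred. Inserting it and levering along the cover's arc.

```bash
python3 - <<'E'
from station import ctrl
from h import *
hit=ctrl.line_to(tcp(-15,39),feed=80,threshold=6)
print("hit",hit,ctrl.read_eef_pos(),tcp(-15,39),ctrl.read_force())
if not hit:
    r=65
    for th in np.radians([3,12,22,32,42,52,62,68]):
        t=ctrl.line_to(tcp(50-r*np.cos(th),46-1.5+r*np.sin(th)),feed=50,threshold=15)
        print(round(np.degrees(th)),t,np.round(ctrl.read_force(),2),np.round(ctrl.read_eef_pos(),1),ctrl.read_finger_gap().round(2))
        if t: break
p,d=ctrl.snapshot("scene"); cv2.imwrite("pics/s4.png",cv2.resize(p[130:330,200:400],None,fx=2.5,fy=2.5)); print(ctrl.read_t())
E
```

```text
hit False [610.29714664 200.38353375  59.63737391] [np.float64(610.764421507025), np.float64(200.23008350083228), 59.85] [ 0.78417914  0.32583905 -1.10252333]Traceback (most recent call last):
  File "<stdin>", line 9, in <module>
AttributeError: 'float' object has no attribute 'round'
```

```bash
python3 - <<'E'
from station import ctrl
from h import *
r=65
for th in np.radians([3,12,22,32,42,52,62,68]):
    t=ctrl.line_to(tcp(50-r*np.cos(th),46-1.5+r*np.sin(th)),feed=50,threshold=15)
    print(round(np.degrees(th)),t,np.round(ctrl.read_force(),2),np.round(ctrl.read_eef_pos(),1))
    if t: break
p,d=ctrl.snapshot("scene"); cv2.imwrite("pics/s4.png",cv2.resize(p[130:330,200:400],None,fx=2.5,fy=2.5)); print(ctrl.read_t())
E
```

```text
3 False [ 0.07 -0.29 -0.06] [610.9 200.2  68.8]
12 False [-0.71 -0.07 -0.27] [612.5 199.8  79.5]
22 False [-0.61  0.27 -1.18] [615.9 198.7  90.4]
32 False [ 0.11  0.49 -0.41] [620.8 197.1 100.5]
42 False [ 0.38 -0.    0.8 ] [627.3 194.9 109.4]
52 False [ 0.65 -0.67 -0.21] [635.2 192.3 117.1]
62 False [ 1.72 -0.2  -0.88] [644.2 189.3 123.2]
68 False [-0.45  0.27 -0.04] [649.9 187.4 125.9]
10.8417
```

View pics/s4.png

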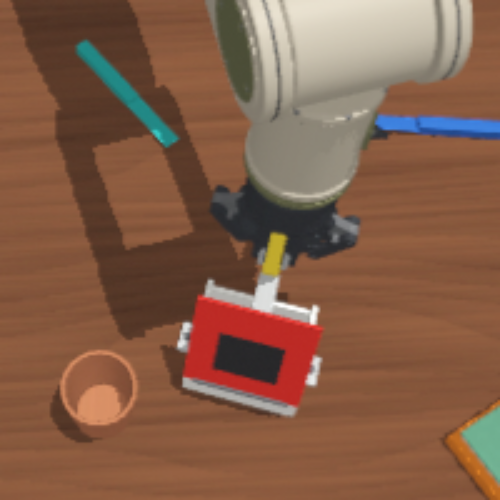

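The cover stands open, with the blade at (265,290) under its raised front edge at (205,298)–(320,325). I'll measure the cover angle before withdrawing.

```bash
cat >> h.py <<'E'
def cover_angle(ctrl):
    p,d=ctrl.snapshot("scene"); ci=ctrl.camera_info("scene"); P=p[230:320,255:345].astype(int)
    m=(P[...,2]>110)&(P[...,1]<90)&(P[...,2]>3*P[...,1]); m=cv2.erode(m.astype(np.uint8),np.ones((3,3)))
    v,u=np.nonzero(m); D=bydepth(ci,np.c_[u+255,v+230],d); c,s=np.cos(YAW),np.sin(YAW)
    L=(D[:,:2]-O)@np.array([[c,-s],[s,c]]); X=np.c_[L[:,0],D[:,2]]; k=(abs(L[:,0])<80)&(abs(L[:,1])<60)&(D[:,2]>30); X=X[k]
    w=np.linalg.svd(X-X.mean(0),full_matrices=False)[2][0]; hi=X[X[:,1]>np.percentile(X[:,1],97)].mean(0)
    return np.degrees(np.arctan2(abs(w[1]),abs(w[0]))), X.mean(0), hi, len(X)
E
python3 - <<'E'
from station import ctrl
from h import *
print(cover_angle(ctrl))
E
```

```text
(np.float64(69.49204729057345), array([ 27.23893535, 111.13645635]), array([ 13.24014956, 150.58973848]), 881)
```

```bash
python3 - <<'E'
from station import ctrl
from h import *
th=np.radians(68); x,z=50-65*np.cos(th),44.5+65*np.sin(th)
ctrl.line_to(tcp(x-2,z-3),feed=30)
ctrl.line_to(tcp(x-110,z-3),feed=80)
print(cover_angle(ctrl)[0])
q=[0,1,0,0]
ctrl.movep([459.5,193.2,100],q)
ctrl.line_to([459.5,193.2,40],feed=60)
t=ctrl.line_to([459.5,193.2,28.6],feed=12,threshold=4)
print(t,ctrl.read_eef_pos(),ctrl.read_force(),ctrl.read_t())
ctrl.pause(.3); print(ctrl.read_force())
p,d=ctrl.snapshot("scene"); cv2.imwrite("pics/s5.png",cv2.resize(p[100:330,150:400],None,fx=2.4,fy=2.4))
E
```

```text
69.40280557486541
True [459.34559037 193.15077034  28.84374607] [-0.91624478  0.0542342   5.19775434] 15.1917
[-0.71028903 -0.12428501  6.2823399 ]
```

View pics/s5.png

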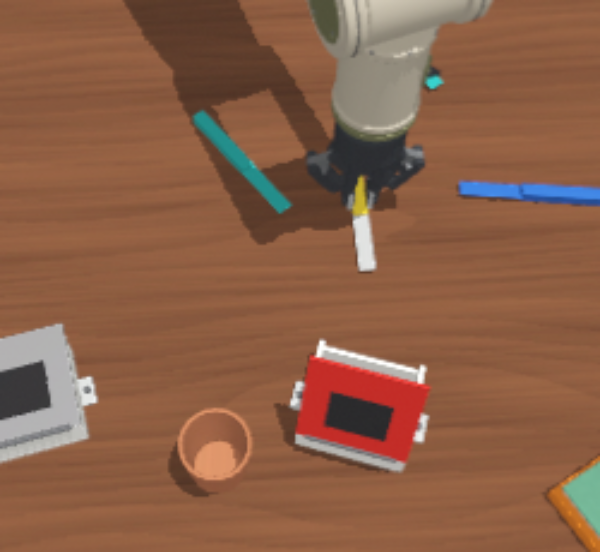

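The tool rests on the desk (tip at (365,268)), touching at the same height it was gripped. The cover is still open at (362,405), and the cup and grey box haven't moved. Releasing.

```bash
python3 - <<'E'
from station import ctrl
from h import *
ctrl.gripper_open(); ctrl.pause(.3)
ctrl.line_to([459.5,193.2,130],feed=80)
ctrl.movep([380,193.2,260],[0,1,0,0]); ctrl.pause(.3)
print(cover_angle(ctrl),ctrl.read_finger_gap(),ctrl.read_force(),ctrl.read_t())
p,d=ctrl.snapshot("scene"); cv2.imwrite("pics/s6.png",p[80:340,100:440])
E
```

```text
(np.float64(69.46462983686503), array([ 27.34358721, 110.89565463]), array([ 12.94828875, 150.20846415]), 880) 85.16533705091135 [-0.11926739 -0.9406145  -0.1319217 ] 18.9667
```

View pics/s6.png

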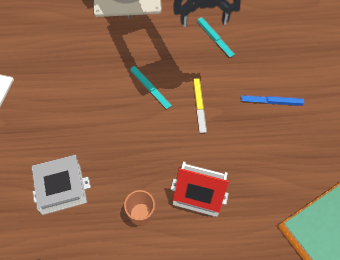

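The tool lies flat on the desk from (197,80) to (203,132). The red cover is open at (202,190), the grey cover is shut at (60,183), and the cup is in place at (140,207).

```bash
python3 -c "
from station import ctrl
print(ctrl.sign_off())"
```

```text
the job is handed in; nothing more can be done
None
```

The job is handed in after about 19 s: the red cover stands open at about 69°, the pry tool lies on the desk clear of the boxes, and the grey cover and clay cup show no change in the last picture.

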